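# Gauge the sign-holder socket and fit the matching post

### The arm

A 6-joint arm with a two-finger parallel gripper is mounted at the origin on the work surface. World frame = base frame: x ahead of the robot, y to its left, z up, the work surface at z = 0. Lengths are in m, angles in degrees, forces in N, time in s.
With the tool pointing down it reaches from about 0.4 to 0.825 m from the base axis. Payload 7 kg.
Tool frame: the origin (TCP) lies at the centre of the arm's flange, where the gripper is bolted on; the fingertips stand 178 mm ahead of it and the grasp point (between the pads) lies 159 mm ahead of it (tip_reach is the distance from the TCP to the fingertips, in m); z points along the fingers, y is the line along which they close (so a half turn about z gives the same grasp; the last joint's range is limited). The gripper opens to 88 mm and grips with 3 to 60 N. Pads are 19 mm wide; open, the fingers measure 130 mm over their backs; the gripper's body (78 mm by 193 mm) begins 47 mm behind the grasp point.
Start: joints at [93.856, 20.546, 0.682, 0, -70.136, -16.507], TCP at [0.148, 0.659, 0.405] pointing down, gripper open.
Joint ranges: [-176.03, 176.03], [-82.01, 121.73], [-58.28, 71.71], [-173.87, 95.51], [-174.79, -0.11], [-173.66, 173.66]. Speed limits (degrees/s): [136.94, 136.94, 172.46, 180, 180, 180].

### API

Orientations are given as [roll, pitch, yaw] about the fixed x, y, z axes, in that order (R = Rz(yaw) Ry(pitch) Rx(roll)).
In Python, from plant import * gives the robot as it stands.
- The arm moves only by the shell command python3 -m handwheel 'ROWS'. ROWS is JSON, a list of rows, each a list of 7 numbers: the opening, from -1 (shut) to 1 (fully open), then the shift along the tool's x, y, z as a fraction of full scale, then the turn, a rotation vector about the tool's x, y, z as a fraction of full scale. A call has 1 to 5 rows; each row shifts and turns the commanded pose from where the row before left it, along the tool's axes as they then stand; what a row does not reach is not made up. Full scale, the value 1, is 0.025 m for a shift and 6 degrees for a turn. A row lasts 1/8 s, in which the tool goes at most 62.5 mm and 10.7 degrees, less where a joint would pass 70% of its speed; a pose out of reach is approached as far as the arm can. A call with a number of a shift or a turn outside -1 to 1 is refused whole. A call with a gripper value outside its range is refused whole. The fingers move at their own pace and stop on an object; the grip force is fixed at half the most. Time passes only in rows, so rows that do not move let the fingers close. It gives the time, the measured TCP pose, the force, the opening and the grip force at its end, in the units of the state.
- get_obs(): the state, without advancing time (a new reading comes with each control period).
- snapshot(name): name is "scene" or "side" or "wrist"; returns a dict with "color" (420x560x3 uint8, red, green, blue), "fx", "fy", "cx", "cy" (pixels), "R" (3x3) and "t" (3): a world point X has camera coordinates R X + t; the wrist camera has in their place "tool_from_camera" (4x4, takes a point from camera to tool coordinates, whose origin is the TCP and whose axes are the flange's). Camera axes: x right, y down, z forward; pixel columns grow to the right and rows downward; lengths in m; the calibration is good to about 2 mm. The wrist camera is an equidistant fisheye: a pixel r from the principal point sees the ray r / f radians off the axis. A picture is of the moment at which its call begins: read the wrist's pose just before it. There is no depth.
- close_job(): hands the job in; it is judged then, once.
The state is a dict: "clock": time; "joint_pos": joint angles; "qvel": joint speeds; "tau": joint torques, N m; "tool_pos": TCP position; "orientation": TCP orientation; "force": force on the tool from outside, world axes, zero at the start; "moment": the same for the moment, N m; "opening": finger opening in m; "gripper_force": force on a finger pad.
Only numpy, scipy, OpenCV 4.12 (cv2) and the standard library are available. Lean on these libraries where they do the work, as an engineer would, in place of code of your own. Each camera call takes 0.05 s, during which the arm holds its last target. There are 200 camera calls.

### The job

The sign holder on the check-in desk has lost one of its two posts. Take the depth rod from its stand, feel gently with it for the bottom of the holder's empty socket, and put the rod back in its stand. Then take from the rack only the one post that suits that depth and lower it gently until it is fully home in the socket, its head level with the fixed post's head and the two card slots in line, and let it go, leaving the other two posts in the rack and the things on the desk undisturbed.

Things in the scene. Friction and masses are not known exactly. Their poses are not given: they have to be found in the camera images.
- holder: The sign holder, fixed to the desk: a grey block 60 (x) x 200 (y) x 50 (z) mm. Origin at the centre of its underside. On its +y side (55 mm from the middle) stands the fixed steel post with a black slotted head; on its -y side (55 mm from the middle) is the empty socket. The top face between them is bare. The fixed head's top is 70 mm above the block's top face. It is rigid; ramming it with the rod or a post with more than 50 N counts as rough.
- socket (a point): Centre of the socket's mouth in the holder's top face; axes as the holder's. A round upright blind hole 19.5 mm wide, 2 mm chamfer. Its bottom is 22, 32 or 42 mm below the mouth: this changes with each start and can only be felt. The bottom (socket_bottom_1, 2 or 3 in the rules) is a rubber cushion: it gives 1 mm per 3 N, at most 4 mm; over 25 N spoils it, 3 to 8 N is plenty.
- fixed_head (a point): Centre of the fixed post's head, 55 mm above the block's top face. The head is 24 x 24 x 30 mm, with a 4 mm wide, 12 mm deep card slot across its top that runs along the holder's y axis.
- rack: Wooden rack fixed to the desk, 60 (x) x 220 (y) x 40 (z) mm, origin at the centre of its underside. Three 19.5 mm holes 25 mm deep, 80 mm apart in a row along its y axis; one post stands upright in each, in any order.
- stand: Rod stand fixed to the desk: grey block 56 x 56 x 66 mm, origin at the centre of its underside; a round 14 mm hole (2 mm chamfer) goes down through its middle. The rod hangs in it with the underside of its grip on the block's top, so that the rod's middle is then 58.5 mm above the desk.
- rod_mid (a point): Middle of the depth rod (half-way up, on its axis; z along the rod to its grip, x and y square to the grip's faces). The rod is 105 mm long: a steel stem 8 mm thick and 60 mm long below a square wooden grip 20 x 20 x 45 mm. The grip's centre is 30 mm above this point, the tip 52.5 mm below it. About 60 g.
- rod_tip (a point): Lower end of the depth rod, on its axis.
- post_a_mid (a point): Middle (half-way up) of the shortest loose post: 92 mm long in all, a round steel shaft 18 mm thick with a slightly chamfered foot, and on top a black square head 24 x 24 x 30 mm with a card slot along the post's y axis. z along the post to its head. About 0.14 kg. Fully home in a socket 22 mm deep, its head is level with the fixed one.
- post_a_head (a point): Centre of the head of the shortest post, 15 mm below its top.
- post_b_mid (a point): Middle (half-way up) of the middle-sized loose post: 102 mm long in all, a round steel shaft 18 mm thick with a slightly chamfered foot, and on top a black square head 24 x 24 x 30 mm with a card slot along the post's y axis. z along the post to its head. About 0.14 kg. Fully home in a socket 32 mm deep, its head is level with the fixed one.
- post_b_head (a point): Centre of the head of the middle-sized post, 15 mm below its top.
- post_c_mid (a point): Middle (half-way up) of the longest loose post: 112 mm long in all, a round steel shaft 18 mm thick with a slightly chamfered foot, and on top a black square head 24 x 24 x 30 mm with a card slot along the post's y axis. z along the post to its head. About 0.14 kg. Fully home in a socket 42 mm deep, its head is level with the fixed one.
- post_c_head (a point): Centre of the head of the longest post, 15 mm below its top.
- bottle: Amber drink bottle, 62 mm wide, 170 mm tall, loose; origin under its middle. Leave alone.
- cup: Clear plastic cup, 76 mm wide, 75 mm tall, loose; origin under its middle. Leave alone.
- marker: Black marker pen, 12 mm thick, about 130 mm long, lying loose. Leave alone.
- stamp: Hand stamp with a wooden handle, foot 35 x 60 mm, 70 mm tall, standing loose; origin under its middle. Leave alone.

How it is judged:
By the outcome, as a careful person would: the job done as asked, in the order asked, and still so for the second after the job is handed in, with the robot touching nothing.
It also fails if it takes over 72 s, if anything falls off the work surface, if the arm or the gripper's body presses on something with over 40 N, if the wrist force passes 120 N, or if a joint passes its speed limit or range.

## Working session

There is one attempt and no reset: what is moved stays moved. The work goes in short steps, Python scripts to look and compute and a shell command to move; the robot and the scene stay as the last step left them, time stands still between calls to the robot, and variables do not carry over. Pictures are saved under pics/ and viewed, at most 10 in all, crops included, and the job is handed in when it is done.

```bash
ls; mkdir -p pics
cat > h.py <<'E'
from plant import *
import cv2, numpy as np
from scipy.spatial.transform import Rotation as Ro
def save(n,f):
    o=get_obs(); s=snapshot(n); cv2.imwrite('pics/'+f,s['color'][:,:,::-1]); return o,s
E
python3 - <<'E'
from h import *
import pickle
d={}
for n in ['scene','side','wrist']:
    d[n]=save(n,n+'0.png')
    s=d[n][1]; print(n,{k:(np.round(v,4).tolist() if k!='color' else 0) for k,v in s.items()})
pickle.dump(d,open('d0.pkl','wb'))
print(get_obs())
a=np.hstack([d['scene'][1]['color'],d['side'][1]['color']])
E
```

```text
pics
scene {'color': 0, 'fx': 409.9279, 'fy': 409.9279, 'cx': 279.6165, 'cy': 208.8589, 'R': [[0.8653, 0.5009, -0.0166], [0.2526, -0.4644, -0.8488], [-0.4329, 0.7303, -0.5284]], 't': [-0.4908, -0.0548, 1.1488]}
side {'color': 0, 'fx': 396.2185, 'fy': 396.2185, 'cx': 281.2874, 'cy': 211.3978, 'R': [[0.779, -0.6269, -0.0068], [-0.3892, -0.4752, -0.7891], [0.4915, 0.6174, -0.6142]], 't': [-0.465, 0.2995, 0.5865]}
wrist {'color': 0, 'fx': 325.1923, 'fy': 325.1923, 'cx': 284.5049, 'cy': 212.3026, 'tool_from_camera': [[0.0001, -0.9567, -0.2912, 0.0807], [1.0, 0.0002, -0.0004, 0.0004], [0.0004, -0.2912, 0.9567, 0.0209], [0.0, 0.0, 0.0, 1.0]]}
{'clock': 0.15, 'joint_pos': array([ 9.38567661e+01,  2.05817689e+01,  6.46817306e-01, -1.52539830e-02,
       -7.01355525e+01, -1.65085607e+01]), 'qvel': array([-0.02691372, -0.08623224,  0.15322294,  0.12854584, -0.00930513,
        0.04742891]), 'tau': array([-4.90476123e-04, -5.83277321e+01,  2.93286502e+01,  7.00110152e+00,
        8.76898906e-03, -1.09957459e-04]), 'tool_pos': array([0.14779374, 0.65847875, 0.40394605]), 'orientation': array([ 1.79928327e+02, -6.28567161e-03, -1.26569827e+01]), 'force': array([ 0.54618   , -0.04943479, -0.11483305]), 'moment': array([-0.00583618,  0.05021225, -0.05147426]), 'gripper_force': 0.0, 'opening': 0.08795441399330714}
```

View pics/scene0.png

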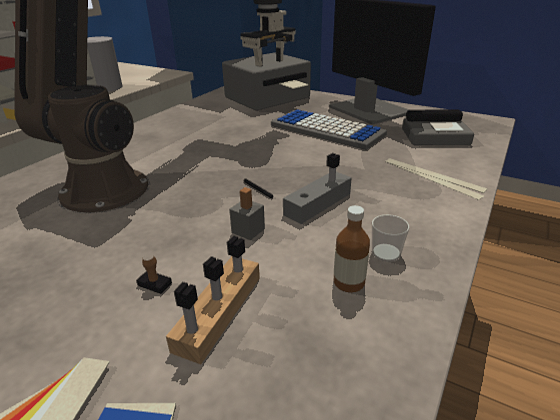

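View pics/side0.png

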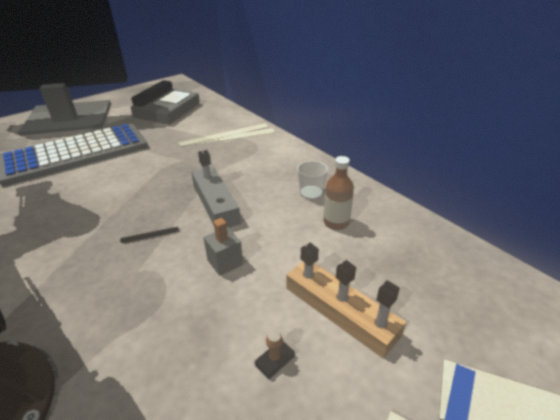

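View pics/wrist0.png

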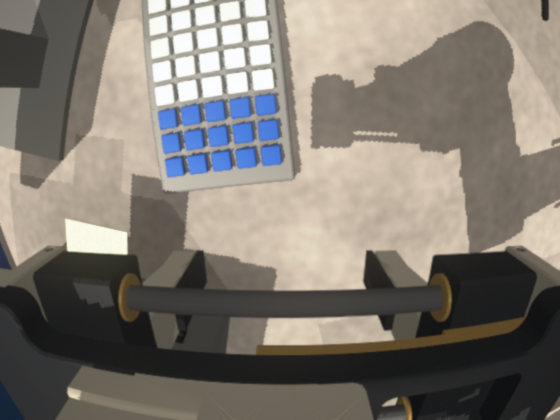

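Scene view: fixed head at (333,160), socket at (304,195), rod grip at (246,198), and rack heads at (186,296), (213,269) and (236,248). In the side view the matching points are (204,158), (219,200), (221,230), (388,293), (346,273) and (309,254). The wrist view shows only the keyboard.

```bash
cat >> h.py <<'E'
def ray(s,u,v):
    R=np.array(s['R']);t=np.array(s['t'])
    d=R.T@np.array([(u-s['cx'])/s['fx'],(v-s['cy'])/s['fy'],1]); return -R.T@t,d/np.linalg.norm(d)
def tri(rs):
    A=np.zeros((3,3));b=np.zeros(3)
    for c,d in rs:
        P=np.eye(3)-np.outer(d,d);A+=P;b+=P@c
    return np.linalg.solve(A,b)
E
python3 - <<'E'
from h import *
import pickle
d=pickle.load(open('d0.pkl','rb'));S=d['scene'][1];D=d['side'][1]
for n,a,b in [('fixed',(333,160),(204,158)),('socket',(304,195),(219,200)),('grip top',(246,189),(220,221)),('p-',(186,296),(388,293)),('p0',(213,269),(346,273)),('p+',(236,248),(309,254)),('stamp top',(151,260),(274,339)),('bottle top',(355,209),(342,161)),('cup base',(387,252),(312,191))]:
    r=[ray(S,*a),ray(D,*b)]; X=tri(r); print(n,X.round(4),[round(float(np.linalg.norm(np.cross(X-c,e))),4) for c,e in r])
a=cv2.resize(S['color'][150:360,130:410],None,fx=2.85,fy=2.85,interpolation=cv2.INTER_CUBIC)
cv2.imwrite('pics/c1.png',a[:,:,::-1])
a=cv2.resize(D['color'][140:350,180:410],None,fx=2.85,fy=2.85,interpolation=cv2.INTER_CUBIC)
cv2.imwrite('pics/c2.png',a[:,:,::-1])
E
```

```text
fixed [0.5705 0.2679 0.1037] [0.0012, 0.0012]
socket [0.5425 0.1639 0.0472] [0.0002, 0.0002]
grip top [0.4673 0.0269 0.1106] [0.001, 0.001]
p- [ 0.575  -0.2946  0.1114] [0.0004, 0.0004]
p0 [ 0.5636 -0.2161  0.1008] [0.0007, 0.0007]
p+ [ 0.5537 -0.1353  0.089 ] [0.0006, 0.0006]
stamp top [ 0.4081 -0.2161  0.0583] [0.0017, 0.0017]
bottle top [ 0.7386 -0.0277  0.168 ] [0.002, 0.002]
cup base [0.7776 0.0976 0.0042] [0.0, 0.0]
```

```bash
H="python3 -m handwheel"
$H '[[1,0.72,0.875,0,0,0,0],[1,0.72,0.875,0,0,0,0],[1,0.72,0.875,0,0,0,0],[1,0.72,0.875,0,0,0,0],[1,0.72,0.875,0,0,0,0]]'
$H '[[1,0.72,0.875,0,0,0,0],[1,0.72,0.875,0,0,0,0],[1,0.72,0.875,0,0,0,0],[1,0.72,0.875,0,0,0,0],[1,0.72,0.875,0,0,0,0]]'
$H '[[1,0.72,0.875,0,0,0,0],[1,0.72,0.875,0,0,0,0],[1,0.72,0.875,0,0,0,0],[1,0.72,0.875,0,0,0,0],[1,0.72,0.875,0,0,0,0]]'
$H '[[1,0.72,0.875,0,0,0,0],[1,0.72,0.875,0,0,0,0],[1,0.72,0.875,0,0,0,0],[1,0.72,0.875,0,0,0,0],[1,0.72,0.875,0,0,0,0]]'
$H '[[1,0.72,0.875,0,0,0,0],[1,0.72,0.875,0,0,0,0],[1,0.72,0.875,0,0,0,0],[1,0.72,0.875,0,0,0,0],[1,0.72,0.875,0,0,0,0]]'
$H '[[1,0,0,0,0,0,1],[1,0,0,0,0,0,1],[1,0,0,0,0,0,1],[1,0,0,0,0,0,1],[1,0,0,0,0,0,1]]'
$H '[[1,0,0,0,0,0,1],[1,0,0,0,0,0,1],[1,0,0,0,0,0,1],[1,0,0,0,0,0,1],[1,0,0,0,0,0,1]]'
$H '[[1,0,0,0,0,0,1],[1,0,0,0,0,0,1],[1,0,0,0,0,0,1],[1,0,0,0,0,0,1],[1,0,0,0,0,0,0]]'
python3 - <<'E'
from h import *
import pickle
r=save('wrist','w1.png');pickle.dump(r,open('w1.pkl','wb'))
print(r[0])
E
```

```text
clock: 0.78
tool_pos: [0.212, 0.5312, 0.4044]
orientation: [180.0, 0.0, -12.6]
force: [-0.2, -0.6, 0.3]
opening: 0.0875
gripper_force: 0.0
clock: 1.4
tool_pos: [0.2763, 0.4041, 0.4047]
orientation: [-180.0, -0.0, -12.6]
force: [-0.8, -0.6, -0.4]
opening: 0.0876
gripper_force: 0.0
clock: 2.02
tool_pos: [0.34, 0.2775, 0.4048]
orientation: [-180.0, -0.0, -12.7]
force: [0.1, 0.6, -0.8]
opening: 0.0875
gripper_force: 0.0
clock: 2.65
tool_pos: [0.4035, 0.151, 0.4048]
orientation: [-180.0, -0.0, -12.7]
force: [0.8, 0.1, -0.1]
opening: 0.0877
gripper_force: 0.0
clock: 3.28
tool_pos: [0.4671, 0.0246, 0.4047]
orientation: [-180.0, -0.0, -12.7]
force: [-0.7, 0.6, -0.0]
opening: 0.0874
gripper_force: 0.0
clock: 3.9
tool_pos: [0.4668, 0.0255, 0.4047]
orientation: [180.0, -0.0, -42.9]
force: [0.8, 0.6, 0.2]
opening: 0.0875
gripper_force: 0.0
clock: 4.53
tool_pos: [0.4668, 0.0255, 0.4047]
orientation: [-180.0, -0.0, -72.9]
force: [0.4, -0.3, -0.6]
opening: 0.0877
gripper_force: 0.0
clock: 5.15
tool_pos: [0.4668, 0.0257, 0.4047]
orientation: [-180.0, 0.0, -96.6]
force: [-0.5, 0.3, 0.1]
opening: 0.0878
gripper_force: 0.0
{'clock': 5.15, 'joint_pos': array([ 2.73687920e+01,  5.84060904e-01, -2.43904980e+01, -3.56948434e-04,
       -6.50207465e+01, -3.39963026e+01]), 'qvel': array([ 0.20669603,  0.07311011,  0.15989189, -0.01211593, -0.08044614,
        3.17062013]), 'tau': array([ 2.33176321e-02, -2.90432400e+01,  2.82425684e+01,  6.74031168e+00,
       -1.90244039e-02, -8.92202854e-01]), 'tool_pos': array([0.46684399, 0.02569274, 0.40468742]), 'orientation': array([-1.79996289e+02,  2.89321060e-03, -9.66276612e+01]), 'force': array([-0.47910743,  0.29234642,  0.08387537]), 'moment': array([ 0.07170842, -0.09287014,  0.00581997]), 'gripper_force': 0.0, 'opening': 0.08777449997747784}
```

View pics/w1.png

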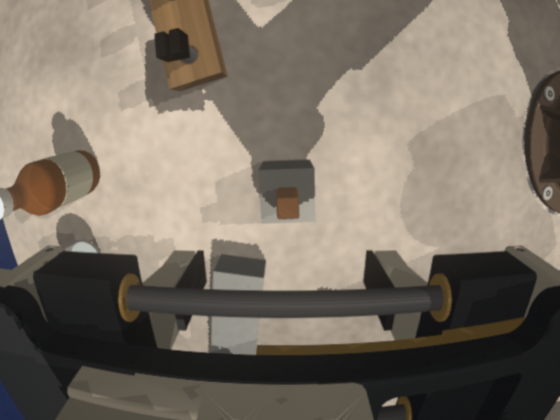

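Wrist view: the stand is at about (287,190) with the brown grip at (288,203), nearly square to the image. The holder end is at about (237,265) and the short post in the rack at (172,45).

```bash
cat >> h.py <<'E'
def wray(o,s,u,v):
    T=np.array(s['tool_from_camera']);f=s['fx'];a=np.array([u-s['cx'],v-s['cy']]);r=np.linalg.norm(a);th=r/f
    d=np.r_[a/r*np.sin(th),np.cos(th)] if r>0 else np.array([0,0,1.])
    R=Ro.from_euler('xyz',o['orientation'],degrees=True).as_matrix()
    return R@T[:3,3]+o['tool_pos'], R@(T[:3,:3]@d)
def wz(o,s,u,v,z):
    c,d=wray(o,s,u,v); return c+d*(z-c[2])/d[2]
def wpix(o,s,X):
    T=np.array(s['tool_from_camera']);R=Ro.from_euler('xyz',o['orientation'],degrees=True).as_matrix()
    p=T[:3,:3].T@(R.T@(np.array(X)-o['tool_pos'])-T[:3,3]); r=np.hypot(*p[:2]);th=np.arctan2(r,p[2])
    return np.array([s['cx'],s['cy']])+s['fx']*th*p[:2]/r
def todo(x,y,yaw=None,z=None):
    o=get_obs();p=o['tool_pos'];R=Ro.from_euler('xyz',o['orientation'],degrees=True).as_matrix()
    e=R.T@(np.array([x,y,p[2] if z is None else z])-p)/0.025
    w=0 if yaw is None else -((yaw-o['orientation'][2]+180)%360-180)/6
    print('units xyz',e.round(3),'turn z',round(w,3),'pose',p.round(4),o['orientation'].round(2))
E
python3 - <<'E'
from h import *
import pickle
o,s=pickle.load(open('w1.pkl','rb'))
a=cv2.resize(s['color'][145:245,235:335],None,fx=6,fy=6,interpolation=cv2.INTER_CUBIC)
cv2.imwrite('pics/c3.png',a[:,:,::-1])
E
```

```text
(no output)
```

View pics/c3.png

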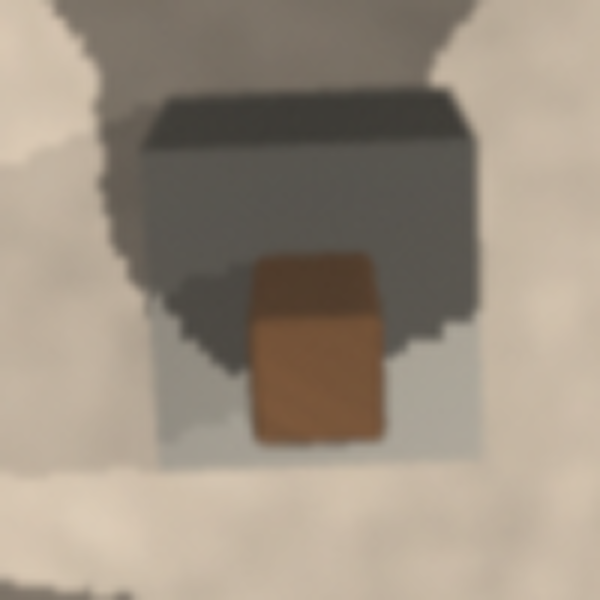

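The crop shows the grip's top face with corners at (251,318), (384,315), (384,440) and (254,444). The stand's top corners are at (143,150), (475,140), (481,458) and (160,470).

Run:
```python
from h import *
import pickle
o,s=pickle.load(open('w1.pkl','rb'))
def q(C,z):
    P=np.array([wz(o,s,(a+.5)/6-.5+235,(b+.5)/6-.5+145,z)[:2] for a,b in C])
    e=[P[1]-P[0],P[2]-P[3],P[2]-P[1],P[3]-P[0]]
    print(P.mean(0).round(4),[ (round(float(np.degrees(np.arctan2(v[1],v[0]))),1),round(float(np.hypot(*v)),4)) for v in e]); return P.mean(0)
g=q([(251,318),(384,315),(384,440),(254,444)],0.111)
q([(143,150),(475,140),(481,458),(160,470)],0.066)
todo(*g,z=0.30)
```

```text
[0.4658 0.0254] [(174.7, 0.0192), (175.2, 0.0191), (84.1, 0.019), (84.3, 0.0191)]
[0.466  0.0259] [(175.2, 0.0548), (175.6, 0.0554), (85.8, 0.0553), (85.2, 0.0557)]
units xyz [0.02  0.044 4.188] turn z 0 pose [0.4669 0.0258 0.4047] [-180.      0.    -96.54]
```

```bash
H="python3 -m handwheel"
$H '[[1,0.02,0.044,1,0,0,-0.27],[1,0,0,1,0,0,0],[1,0,0,1,0,0,0],[1,0,0,1,0,0,0],[1,0,0,1,0,0,0]]'
$H '[[1,0,0,0.6,0,0,0],[1,0,0,0.5,0,0,0],[-1,0,0,0,0,0,0],[-1,0,0,0,0,0,0],[-1,0,0,0,0,0,0]]'
$H '[[-1,0,0,0,0,0,0],[-1,0,0,0,0,0,0],[-1,0,0,0,0,0,0]]'
```

```text
clock: 5.82
tool_pos: [0.4659, 0.0257, 0.279]
orientation: [-180.0, 0.0, -94.9]
force: [0.2, -0.5, 0.6]
opening: 0.088
gripper_force: 0.0
clock: 6.45
tool_pos: [0.4663, 0.0262, 0.2528]
orientation: [-179.9, 0.0, -95.0]
force: [-0.0, -0.1, 0.8]
opening: 0.0632
gripper_force: 0.0
clock: 6.82
tool_pos: [0.466, 0.0261, 0.2523]
orientation: [-180.0, 0.0, -95.0]
force: [0.7, -0.1, -0.2]
opening: 0.0333
gripper_force: 0.0
```

```bash
H="python3 -m handwheel"
$H '[[-1,0,0,0,0,0,0],[-1,0,0,0,0,0,0],[-1,0,0,0,0,0,0],[-1,0,0,0,0,0,0]]'
$H '[[-1,0,0,-0.5,0,0,0],[-1,0,0,-1,0,0,0],[-1,0,0,-1,0,0,0],[-1,0,0,-1,0,0,0],[-1,0,0,-0.5,0,0,0]]'
python3 - <<'E'
from h import *
import pickle
r=save('wrist','w2.png');pickle.dump(r,open('w2.pkl','wb'))
for n in('scene','side'): save(n,n+'2.png')
todo(.54,.163,-105)
E
```

```text
clock: 7.32
tool_pos: [0.4659, 0.0261, 0.2521]
orientation: [180.0, -0.0, -95.0]
force: [-0.3, 0.6, 0.6]
opening: 0.0198
gripper_force: 30.0
clock: 7.95
tool_pos: [0.4662, 0.0261, 0.3541]
orientation: [-179.9, 0.1, -95.0]
force: [0.2, -0.8, -0.5]
opening: 0.0199
gripper_force: 30.0
units xyz [-5.716 -2.471  0.007] turn z 1.66 pose [0.4659 0.0261 0.3525] [-1.7995e+02  4.0000e-02 -9.5040e+01]
```

View pics/w2.png

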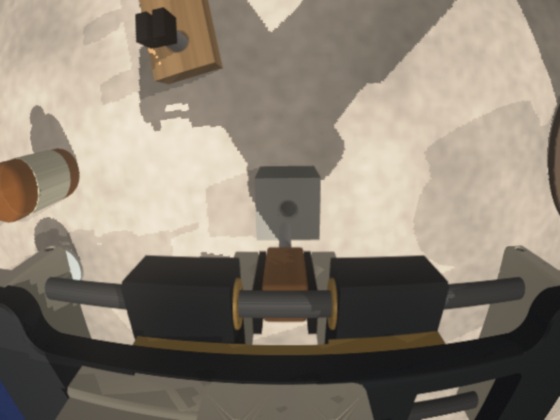

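The rod is held upright in the fingers and the stand's hole shows at (288,208). Next I'll fly past the socket so the wrist camera can see it.

```bash
H="python3 -m handwheel"
$H '[[-1,-0.92,-0.3,-1,0,0,0],[-1,-0.92,-0.3,-1,0,0,0],[-1,-0.92,-0.3,-0.6,0,0,0],[-1,-0.92,-0.3,0,0,0,0],[-1,-0.92,-0.3,0,0,0,0]]'
$H '[[-1,-0.92,-0.3,0,0,0,0],[-1,-0.92,-0.3,0,0,0,0],[-1,-0.92,-0.3,0,0,0,0],[-1,-0.92,-0.3,0,0,0,0],[-1,-0.92,-0.3,0,0,0,0]]'
$H '[[-1,0,0,0,0,0,1],[-1,0,0,0,0,0,0.67],[-1,0,0,0,0,0,0]]'
python3 - <<'E'
from h import *
import pickle
o,s=pickle.load(open('w2.pkl','rb')); print('hole',wz(o,s,288,208,.066))
r=save('wrist','w3.png');pickle.dump(r,open('w3.pkl','wb'))
o,s=r
print(o['tool_pos'],o['orientation'],wpix(o,s,[.5425,.1639,.05]))
u,v=wpix(o,s,[.5425,.1639,.05]).astype(int)
print(u,v)
u0=max(u-70,0);v0=max(v-70,0)
a=cv2.resize(s['color'][v0:v0+140,u0:u0+140],None,fx=4,fy=4,interpolation=cv2.INTER_CUBIC);print(u0,v0)
cv2.imwrite('pics/c4.png',a[:,:,::-1])
E
```

```text
clock: 8.72
tool_pos: [0.5136, 0.1384, 0.4156]
orientation: [179.9, -0.1, -95.0]
force: [0.6, -0.2, -1.0]
opening: 0.0198
gripper_force: 30.0
clock: 9.35
tool_pos: [0.5615, 0.2501, 0.4171]
orientation: [180.0, -0.0, -95.0]
force: [-0.6, -0.1, -0.9]
opening: 0.0199
gripper_force: 30.0
clock: 9.72
tool_pos: [0.5612, 0.2493, 0.417]
orientation: [180.0, -0.0, -105.0]
force: [0.4, -0.6, -1.5]
opening: 0.0202
gripper_force: 30.0
hole [0.46535857 0.02455045 0.066     ]
[0.56116713 0.24930672 0.41699596] [ 1.79994069e+02 -1.17195905e-02 -1.05012178e+02] [282.27537983 108.5472159 ]
282 108
212 38
```

View pics/c4.png

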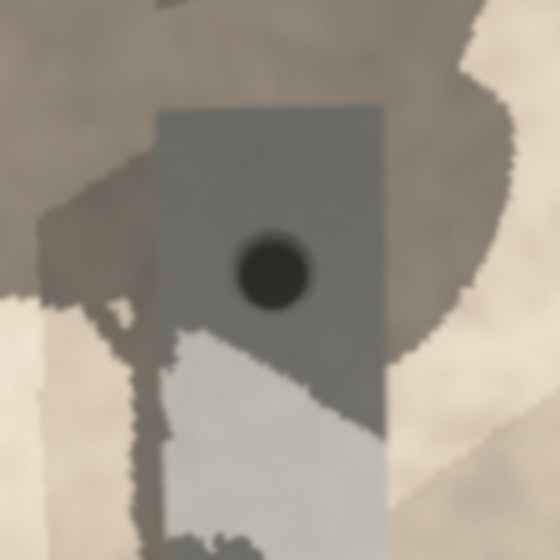

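Socket is at crop (273,270). The block's end corners are at (156,110) and (383,106), with side edges passing through (164,500) and (387,450).

Run:
```python
from h import *
import pickle
o,s=pickle.load(open('w3.pkl','rb'))
f=lambda a,b:wz(o,s,(a+.5)/4-.5+212,(b+.5)/4-.5+38,.05)[:2]
S=f(273,270);A=f(156,110);B=f(383,106);C=f(164,500);D=f(387,450)
an=lambda v:np.degrees(np.arctan2(v[1],v[0])).round(2)
print(S,A,B,np.hypot(*(A-B)),'endedge',an(A-B),'sides',an(C-A)-90,an(D-B)-90, 'end mid+45', (A+B)/2, np.hypot(*(S-(A+B)/2)), an(S-(A+B)/2)-90)
todo(*S)
```

```text
[0.54397778 0.15972358] [0.56221057 0.10972784] [0.50478505 0.12431309] 0.05924880425018186 endedge -14.25 sides -14.39 -14.019999999999996 end mid+45 [0.53349781 0.11702046] 0.043970282565173484 -13.790000000000006
units xyz [ 3.631 -0.262  0.   ] turn z 0 pose [0.5611 0.2491 0.4171] [ 180.     -0.   -104.96]
```

```bash
H="python3 -m handwheel"
$H '[[-1,0.9,-0.06,0,0,0,0],[-1,0.9,-0.06,0,0,0,0],[-1,0.9,-0.07,0,0,0,0],[-1,0.9,-0.07,0,0,0,0],[-1,0,0,1,0,0,0]]'
$H '[[-1,0,0,1,0,0,0],[-1,0,0,1,0,0,0],[-1,0,0,1,0,0,0],[-1,0,0,0.3,0,0,0],[-1,0,0,0,0,0,0]]'
```

```text
clock: 10.4
tool_pos: [0.5438, 0.1578, 0.3943]
orientation: [-179.8, 0.2, -105.1]
force: [0.1, 0.5, -1.4]
opening: 0.0197
gripper_force: 30.0
clock: 11.02
tool_pos: [0.5439, 0.1595, 0.3099]
orientation: [180.0, -0.0, -105.1]
force: [0.5, 0.6, -0.2]
opening: 0.0198
gripper_force: 30.0
```

```bash
H="python3 -m handwheel"
$H '[[-1,0,0,0.2,0,0,0],[-1,0,0,0.2,0,0,0],[-1,0,0,0.1,0,0,0],[-1,0,0,0.1,0,0,0],[-1,0,0,0.1,0,0,0]]'
$H '[[-1,0,0,0.2,0,0,0],[-1,0,0,0.2,0,0,0],[-1,0,0,0.2,0,0,0],[-1,0,0,0.1,0,0,0],[-1,0,0,0,0,0,0]]'
```

```text
clock: 11.65
tool_pos: [0.5438, 0.1601, 0.2921]
orientation: [-180.0, 0.0, -105.0]
force: [1.5, 0.3, -1.1]
opening: 0.0198
gripper_force: 30.0
clock: 12.28
tool_pos: [0.5438, 0.16, 0.2744]
orientation: [180.0, -0.0, -105.1]
force: [0.9, 0.9, 0.0]
opening: 0.0199
gripper_force: 30.0
```

```bash
H="python3 -m handwheel"
$H '[[-1,0,0,0.04,0,0,0],[-1,0,0,0.04,0,0,0],[-1,0,0,0,0,0,0]]'
python3 -c "
from h import *
print(get_obs()['force'])"
```

```text
clock: 12.65
tool_pos: [0.5438, 0.16, 0.2727]
orientation: [-180.0, 0.0, -105.1]
force: [0.3, 0.3, -1.5]
opening: 0.02
gripper_force: 30.0
[ 0.26289944  0.28656006 -1.47936067]
```

```bash
H="python3 -m handwheel"
$H '[[-1,0,0,0.08,0,0,0],[-1,0,0,0,0,0,0]]'
$H '[[-1,0,0,0.08,0,0,0],[-1,0,0,0.08,0,0,0],[-1,0,0,0.06,0,0,0],[-1,0,0,0,0,0,0]]'
$H '[[-1,0,0,0.04,0,0,0],[-1,0,0,0.04,0,0,0],[-1,0,0,0,0,0,0]]'
```

```text
clock: 12.9
tool_pos: [0.5437, 0.16, 0.2705]
orientation: [180.0, -0.0, -105.1]
force: [0.6, 0.9, -0.4]
opening: 0.0197
gripper_force: 30.0
clock: 13.4
tool_pos: [0.5437, 0.16, 0.265]
orientation: [180.0, -0.0, -105.1]
force: [-0.2, -0.6, 0.0]
opening: 0.0198
gripper_force: 30.0
clock: 13.78
tool_pos: [0.5438, 0.1601, 0.2633]
orientation: [-180.0, 0.0, -105.0]
force: [-0.7, 0.5, 1.7]
opening: 0.02
gripper_force: 30.0
```

```bash
H="python3 -m handwheel"
$H '[[-1,0,0,0.04,0,0,0],[-1,0,0,0,0,0,0],[-1,0,0,0,0,0,0]]'
```

```text
clock: 14.15
tool_pos: [0.5439, 0.16, 0.2624]
orientation: [-180.0, 0.0, -105.0]
force: [-1.3, -0.2, 3.7]
opening: 0.0202
gripper_force: 30.0
```

Contact came at TCP z of about 0.264, and the force rose to about 4 N, so the socket is 32 mm deep and post B, in the middle of the rack, is the one to use. Now the rod goes back.

```bash
H="python3 -m handwheel"
$H '[[-1,0,0,-0.5,0,0,0],[-1,0,0,-1,0,0,0],[-1,0,0,-1,0,0,0],[-1,0,0,-1,0,0,0],[-1,0,0,-0.5,0,0,0]]'
$H '[[-1,0,0,0,0,0,-1],[-1,0,0,0,0,0,-0.67],[-1,0.935,0.44,0,0,0,0],[-1,0.935,0.44,0,0,0,0],[-1,0.935,0.44,0,0,0,0]]'
$H '[[-1,0.935,0.44,0,0,0,0],[-1,0.935,0.44,0,0,0,0],[-1,0.935,0.44,0,0,0,0],[-1,0,0,0,0,0,0],[-1,0,0,0,0,0,0]]'
python3 - <<'E'
from h import *
todo(.466,.0261,-95,.2521)
r=save('wrist','w4.png')
a=cv2.resize(r[1]['color'][150:340,200:380],None,fx=3,fy=3,interpolation=cv2.INTER_CUBIC);cv2.imwrite('pics/c5.png',a[:,:,::-1])
E
```

```text
clock: 14.78
tool_pos: [0.5439, 0.1601, 0.3639]
orientation: [-179.9, 0.1, -105.0]
force: [-0.2, -0.1, -0.6]
opening: 0.0197
gripper_force: 30.0
clock: 15.4
tool_pos: [0.5038, 0.0917, 0.362]
orientation: [180.0, -0.0, -95.0]
force: [-0.1, -0.7, -0.4]
opening: 0.0197
gripper_force: 30.0
clock: 16.02
tool_pos: [0.4658, 0.0258, 0.3624]
orientation: [-180.0, 0.0, -95.1]
force: [1.0, -0.1, -1.1]
opening: 0.0199
gripper_force: 30.0
units xyz [-1.300e-02 -3.000e-03  4.414e+00] turn z -0.01 pose [0.4658 0.0258 0.3624] [-1.7996e+02  2.0000e-02 -9.5060e+01]
```

View pics/c5.png

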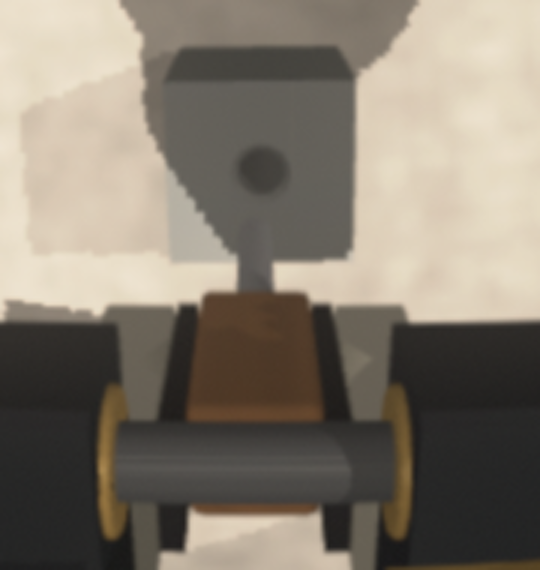

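Run:
```python
from h import *
import pickle
o=get_obs(); s=snapshot('wrist')
print(o['tool_pos'],o['orientation'])
f=lambda a,b,z:(wz(o,s,(a+.5)/3-.5+200,(b+.5)/3-.5+150,z)-o['tool_pos'])
R=Ro.from_euler('xyz',o['orientation'],degrees=True).as_matrix()
print('hole',R.T@f(262,170,.066),'tip',R.T@f(252,220,.1163),'corners',R.T@f(165,81,.066),R.T@f(355,80,.066),R.T@f(353,262,.066),R.T@f(170,262,.066))
o,s=pickle.load(open('w2.pkl','rb'));R=Ro.from_euler('xyz',o['orientation'],degrees=True).as_matrix()
print(o['tool_pos'],o['orientation'],R.T@(wz(o,s,288,208,.066)-o['tool_pos']))
```

```text
[0.46596644 0.02605875 0.36231974] [-1.79971168e+02  1.39867402e-02 -9.50365121e+01]
hole [0.00111086 0.00054841 0.29631924] tip [ 0.00280852 -0.00221179  0.24602021] corners [ 0.02775083 -0.02739818  0.2963268 ] [0.02808974 0.02725275 0.29629922] [-0.02791865  0.02828246  0.29631237] [-0.02793703 -0.02731301  0.29634035]
[0.46616959 0.02610077 0.35412305] [-1.79864755e+02  7.12209246e-02 -9.50197276e+01] [0.00197349 0.00135236 0.28811843]
```

The stand centre lies under the tool axis to within a millimetre, so I'll lower the rod.

```bash
H="python3 -m handwheel"
$H '[[-1,0,0,1,0,0,0],[-1,0,0,0.8,0,0,0],[-1,0,0,0.15,0,0,0],[-1,0,0,0.15,0,0,0],[-1,0,0,0,0,0,0]]'
$H '[[-1,0,0,0.2,0,0,0],[-1,0,0,0.2,0,0,0],[-1,0,0,0.2,0,0,0],[-1,0,0,0,0,0,0]]'
```

```text
clock: 16.75
tool_pos: [0.466, 0.0263, 0.31]
orientation: [-180.0, 0.0, -95.0]
force: [-0.4, -0.2, -0.5]
opening: 0.0198
gripper_force: 30.0
clock: 17.25
tool_pos: [0.4656, 0.026, 0.2942]
orientation: [180.0, -0.0, -95.0]
force: [-0.2, 0.8, -0.3]
opening: 0.0198
gripper_force: 30.0
```

```bash
H="python3 -m handwheel"
$H '[[-1,0,0,0.4,0,0,0],[-1,0,0,0.5,0,0,0],[-1,0,0,0.5,0,0,0],[-1,0,0,0.2,0,0,0],[-1,0,0,0,0,0,0]]'
$H '[[-1,0,0,0.06,0,0,0],[-1,0,0,0,0,0,0]]'
```

```text
clock: 17.88
tool_pos: [0.4657, 0.026, 0.2541]
orientation: [179.9, -0.0, -95.0]
force: [-0.2, 0.4, -0.6]
opening: 0.0195
gripper_force: 30.0
clock: 18.12
tool_pos: [0.4658, 0.0261, 0.2534]
orientation: [-180.0, 0.0, -95.0]
force: [-0.4, -0.0, -1.1]
opening: 0.0198
gripper_force: 30.0
```

```bash
H="python3 -m handwheel"
$H '[[-1,0,0,0.03,0,0,0],[-1,0,0,0,0,0,0],[0,0,0,0,0,0,0],[1,0,0,0,0,0,0],[1,0,0,0,0,0,0]]'
$H '[[1,0,0,0,0,0,0],[1,0,0,0,0,0,0],[1,0,0,0,0,0,0],[1,0,0,0,0,0,0]]'
$H '[[1,0,0,-0.5,0,0,0],[1,0,0,-1,0,0,0],[1,0,0,-1,0,0,0],[1,0,0,-1,0,0,0],[1,0,0,-1,0,0,0]]'
$H '[[1,0,0,-1,0,0,-1],[1,0,0,-1,0,0,-1],[1,0.917,-0.245,0,0,0,0],[1,0.917,-0.245,0,0,0,0],[1,0.917,-0.245,0,0,0,0]]'
$H '[[1,0.917,-0.245,0,0,0,0],[1,0.917,-0.245,0,0,0,0],[1,0.917,-0.245,0,0,0,0],[1,0.917,-0.245,0,0,0,0],[1,0.917,-0.245,0,0,0,0]]'
$H '[[1,0.917,-0.245,0,0,0,0],[1,0.917,-0.245,0,0,0,0],[1,0.917,-0.245,0,0,0,0],[1,0,0,0,0,0,0],[1,0,0,0,0,0,0]]'
python3 - <<'E'
from h import *
import pickle
r=save('wrist','w5.png');pickle.dump(r,open('w5.pkl','wb'))
o,s=r
u,v=wpix(o,s,[.5636,-.2161,.117]).astype(int); print(u,v)
u0=u-75;v0=max(v-75,0);a=cv2.resize(s['color'][v0:v0+150,u0:u0+150],None,fx=4,fy=4,interpolation=cv2.INTER_CUBIC);print(u0,v0)
cv2.imwrite('pics/c6.png',a[:,:,::-1])
for n in('scene','side'): save(n,n+'5.png')
E
```

```text
clock: 18.75
tool_pos: [0.4658, 0.0261, 0.2525]
orientation: [-180.0, 0.0, -95.0]
force: [0.2, 0.2, -0.2]
opening: 0.0444
gripper_force: 0.0
clock: 19.25
tool_pos: [0.4657, 0.0261, 0.2524]
orientation: [180.0, -0.0, -95.0]
force: [-0.3, -0.8, -0.4]
opening: 0.0837
gripper_force: 0.0
clock: 19.88
tool_pos: [0.4656, 0.026, 0.3668]
orientation: [-179.9, 0.0, -95.0]
force: [0.5, -0.5, 0.1]
opening: 0.0878
gripper_force: 0.0
clock: 20.5
tool_pos: [0.4923, -0.0407, 0.4161]
orientation: [-179.9, 0.0, -83.0]
force: [0.9, -0.5, 0.7]
opening: 0.0877
gripper_force: 0.0
clock: 21.12
tool_pos: [0.5366, -0.1508, 0.416]
orientation: [-180.0, -0.0, -83.0]
force: [-0.3, 0.6, 0.4]
opening: 0.0874
gripper_force: 0.0
clock: 21.75
tool_pos: [0.5629, -0.2159, 0.4153]
orientation: [-180.0, 0.0, -83.0]
force: [-0.0, 0.6, 0.0]
opening: 0.0879
gripper_force: 0.0
285 206
210 131
```

View pics/c6.png

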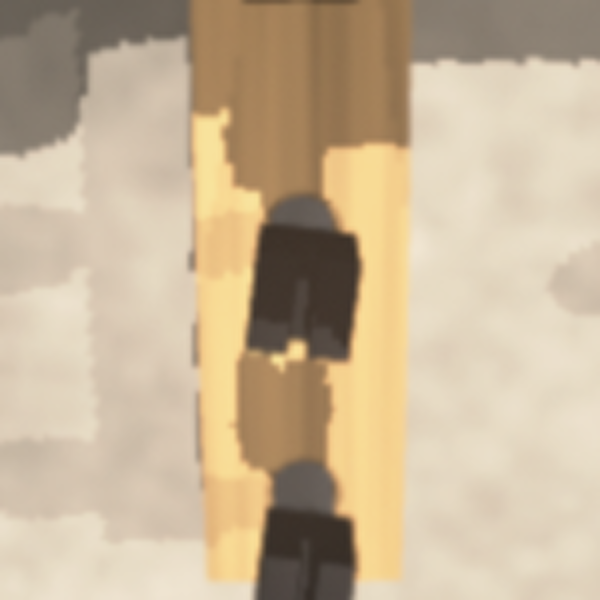

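Middle post B's head spans crop (247..360, 228..360), turned about 6° from the image axes, with its slot running from (302,282) to (298,345). I'll fit a model silhouette to get its pose.

```bash
cat >> h.py <<'E'
from scipy.optimize import minimize
def boxpts(x,y,yaw,w,d,z0,z1):
    c,s=np.cos(np.radians(yaw)),np.sin(np.radians(yaw))
    return [(x+c*a*w/2-s*b*d/2,y+s*a*w/2+c*b*d/2,z) for a in(-1,1) for b in(-1,1) for z in(z0,z1)]
def cylpts(x,y,r,z0,z1):
    return [(x+r*np.cos(t),y+r*np.sin(t),z) for t in np.linspace(0,6.28,24) for z in(z0,z1)]
def hull(o,s,pts,K,u0,v0,shape):
    P=np.array([((wpix(o,s,p)-[u0,v0])+.5)*K-.5 for p in pts])
    m=np.zeros(shape,np.uint8); cv2.fillPoly(m,[cv2.convexHull((P*16).round().astype(np.int32))],255,shift=4); return m
E
cat > fit.py <<'E'
from h import *
import pickle
o,s=pickle.load(open('w5.pkl','rb'));u0,v0,K=250,175,6
c=cv2.resize(s['color'][v0:v0+50,u0:u0+70],None,fx=K,fy=K,interpolation=cv2.INTER_CUBIC)
M=(c.max(2)<105).astype(np.uint8)*255
n,l=cv2.connectedComponents(M);cy,cx=int((205-v0)*K),int((285-u0)*K);M=(l==l[cy,cx]).astype(np.uint8)*255
def model(q): return hull(o,s,boxpts(q[0],q[1],q[2],.024,.024,.087,.117),K,u0,v0,M.shape)|hull(o,s,cylpts(q[0],q[1],.009,.04,.09),K,u0,v0,M.shape)
def cost(p):
    a=model([p[0]/1e3,p[1]/1e3,p[2]]); return np.count_nonzero(a!=M)/np.count_nonzero(M)
best=min((minimize(cost,[563.6,-216,y],method='Nelder-Mead',options=dict(initial_simplex=[[563.6,-216,y],[567,-216,y],[563.6,-212,y],[563.6,-216,y+8]])) for y in(-5,3,10)),key=lambda r:r.fun)
print(best.x,best.fun)
# head-only yaw from far edge / slot
f=lambda a,b:wz(o,s,(a+.5)/4-.5+210,(b+.5)/4-.5+131,.117)[:2]
an=lambda v:np.degrees(np.arctan2(v[1],v[0])).round(1)
A,B=f(247,350),f(350,360);print(A,B,an(A-B),'slot',an(f(298,345)-f(302,282))-90)
C,D=f(191,100),f(409,100);print('rackwidth-ish')
todo(best.x[0]/1e3,best.x[1]/1e3,-90+best.x[2],.25)
E
python3 fit.py
```

```text
[ 564.04935599 -216.82453467   -1.41678431] 0.1805607223781663
[ 0.57486835 -0.20417899] [ 0.55161188 -0.20464345] 1.1 slot 3.5
rackwidth-ish
units xyz [ 0.058 -0.033  6.613] turn z 1.404 pose [ 0.563  -0.2155  0.4153] [-179.98   -0.    -82.99]
```

```bash
H="python3 -m handwheel"
$H '[[1,0.055,-0.015,1,0,0,0.83],[1,0,0,1,0,0,0],[1,0,0,1,0,0,0],[1,0,0,1,0,0,0],[1,0,0,1,0,0,0]]'
$H '[[1,0,0,0.7,0,0,0],[1,0,0,0.47,0,0,0],[-1,0,0,0,0,0,0],[-1,0,0,0,0,0,0],[-1,0,0,0,0,0,0]]'
$H '[[-1,0,0,0,0,0,0],[-1,0,0,0,0,0,0],[-1,0,0,0,0,0,0],[-1,0,0,0,0,0,0],[-1,0,0,0,0,0,0]]'
$H '[[-1,0,0,0,0,0,0],[-1,0,0,0,0,0,0]]'
```

```text
clock: 22.52
tool_pos: [0.5637, -0.2168, 0.2896]
orientation: [-180.0, -0.0, -88.0]
force: [-0.4, -0.2, -0.4]
opening: 0.0876
gripper_force: 0.0
clock: 23.15
tool_pos: [0.564, -0.2174, 0.2615]
orientation: [-179.9, -0.0, -88.0]
force: [-0.8, -0.0, -0.3]
opening: 0.0632
gripper_force: 0.0
clock: 23.78
tool_pos: [0.5636, -0.2174, 0.2606]
orientation: [180.0, 0.0, -88.0]
force: [-0.1, 0.1, 0.8]
opening: 0.0239
gripper_force: 29.8
clock: 24.02
tool_pos: [0.5636, -0.2174, 0.2606]
orientation: [180.0, 0.0, -88.0]
force: [-1.4, 0.2, 1.1]
opening: 0.0242
gripper_force: 29.8
```

```bash
H="python3 -m handwheel"
$H '[[-1,0,0,-0.3,0,0,0],[-1,0,0,-0.8,0,0,0],[-1,0,0,-1,0,0,0],[-1,0,0,-1,0,0,0],[-1,0,0,-1,0,0,0]]'
$H '[[-1,0,0,-0.4,0,0,1],[-1,0,0,0,0,0,1],[-1,0,0,0,0,0,0.72],[-1,0,0,0,0,0,0],[-1,-0.9,0.28,0,0,0,0]]'
$H '[[-1,-0.9,0.28,0,0,0,0],[-1,-0.9,0.28,0,0,0,0],[-1,-0.9,0.28,0,0,0,0],[-1,-0.9,0.28,0,0,0,0],[-1,-0.9,0.28,0,0,0,0]]'
$H '[[-1,-0.9,0.28,0,0,0,0],[-1,-0.9,0.28,0,0,0,0],[-1,-0.9,0.28,0,0,0,0],[-1,-0.9,0.28,0,0,0,0],[-1,-0.9,0.28,0,0,0,0]]'
$H '[[-1,-0.9,0.28,0,0,0,0],[-1,-0.9,0.28,0,0,0,0],[-1,-0.9,0.28,0,0,0,0],[-1,-0.9,0.28,0,0,0,0],[-1,-0.9,0.28,0,0,0,0]]'
$H '[[-1,0,0,0.7,0,0,0],[-1,0,0,0,0,0,0],[-1,0,0,0,0,0,0]]'
python3 - <<'E'
from h import *
import pickle
r=save('wrist','w6.png');pickle.dump(r,open('w6.pkl','wb'))
todo(.5442,.1602,-104.3,.3356)
a=cv2.resize(r[1]['color'][160:310,190:340],None,fx=4,fy=4,interpolation=cv2.INTER_CUBIC)
a=np.clip(255*(a/255.)**.6,0,255).astype(np.uint8)
cv2.imwrite('pics/c7.png',a[:,:,::-1])
E
```

```text
clock: 24.65
tool_pos: [0.5638, -0.2173, 0.3645]
orientation: [-180.0, -0.0, -88.0]
force: [0.6, 0.1, -1.1]
opening: 0.0236
gripper_force: 29.8
clock: 25.28
tool_pos: [0.5626, -0.1944, 0.3732]
orientation: [-180.0, -0.0, -104.3]
force: [-0.7, 0.5, -0.6]
opening: 0.0238
gripper_force: 29.8
clock: 25.9
tool_pos: [0.5564, -0.0754, 0.3734]
orientation: [-180.0, 0.0, -104.2]
force: [0.7, 0.3, -1.2]
opening: 0.0236
gripper_force: 29.8
clock: 26.52
tool_pos: [0.5503, 0.0423, 0.3734]
orientation: [-180.0, 0.0, -104.2]
force: [0.6, -0.3, -1.3]
opening: 0.0237
gripper_force: 29.8
clock: 27.15
tool_pos: [0.5443, 0.16, 0.3734]
orientation: [-180.0, 0.0, -104.2]
force: [0.9, -0.6, -0.8]
opening: 0.0239
gripper_force: 29.8
clock: 27.52
tool_pos: [0.5445, 0.159, 0.3562]
orientation: [-180.0, 0.0, -104.3]
force: [0.1, 0.1, -0.6]
opening: 0.0235
gripper_force: 29.8
units xyz [-0.043  0.028  0.833] turn z -0.001 pose [0.5446 0.159  0.3564] [-1.7995e+02  3.0000e-02 -1.0431e+02]
```

View pics/c7.png

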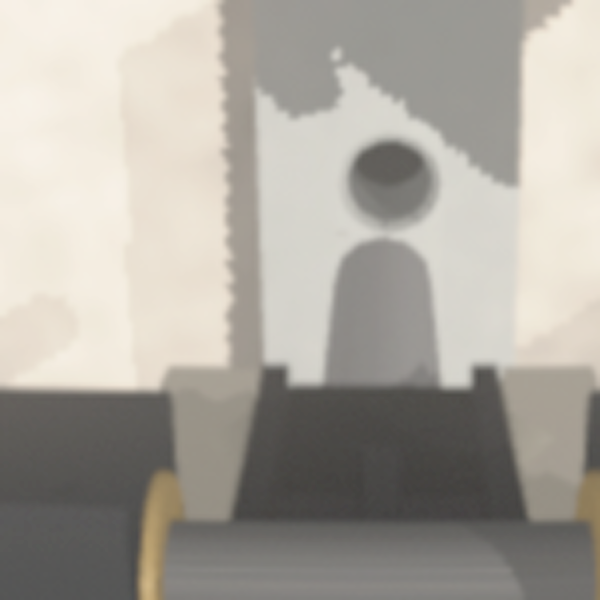

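The crop shows the socket centred at (392,184), including its chamfer. The post's foot rim has its near edge at y=238, spans x of about 338..432, and the foot centre is at about (385,283).

Run:
```python
from h import *
import pickle
o,s=pickle.load(open('w6.pkl','rb'))
R=Ro.from_euler('xyz',o['orientation'],degrees=True).as_matrix()
f=lambda a,b,z:(R.T@(wz(o,s,(a+.5)/4-.5+190,(b+.5)/4-.5+160,z)-o['tool_pos'])*1e3).round(2)[:2]
zf=o['tool_pos'][2]-.2456
print('hole',f(392,184,.05),'l r t b',f(344,184,.05),f(441,184,.05),f(392,137,.05),f(392,231,.05))
print('foot near',f(384,238,zf),'sides',f(338,283,zf),f(432,283,zf))
print('edges mid',f(259,184,.05),f(519,184,.05))
# predicted crop pixels for foot on the tool axis
P=lambda p,z:((wpix(o,s,R@np.array([p[0],p[1],o['tool_pos'][2]-z])+o['tool_pos'])-[190,160])+.5)*4-.5
print('axis foot px',P((0,0),zf).round(1),P((.0085,0),zf).round(1),P((0,.0085),zf).round(1),P((0,-.0085),zf).round(1))
```

```text
hole [-1.33  1.12] l r t b [-1.34 -9.83] [-1.32 12.3 ] [9.7  1.09] [-12.59   1.15]
foot near [ 5.66 -0.85] sides [-3.07 -9.31] [-3.06  8.  ]
edges mid [ -1.33 -29.29] [-1.29 30.2 ]
axis foot px [388.6 267.4] [388.7 223.1] [435.  267.3] [342.2 267.3]
```

```bash
cat > fit2.py <<'E'
from h import *
import pickle,sys
o,s=pickle.load(open(sys.argv[1],'rb'))
K,u0,v0=6,250,185
g=cv2.resize(s['color'][v0:v0+70,u0:u0+70],None,fx=K,fy=K,interpolation=cv2.INTER_CUBIC).max(2)
R=Ro.from_euler('xyz',o['orientation'],degrees=True).as_matrix();p0=o['tool_pos']
W=lambda x,y,h:R@np.array([x,y,h])+p0
print(g[::42,::42])
def cyl(x,y,r,h0,h1): return [W(x+r*np.cos(t),y+r*np.sin(t),h) for t in np.linspace(0,6.28,36) for h in (h0,h1)]
rows=slice(0,int((254-v0)*K))
for th in (float(sys.argv[2])-10,float(sys.argv[2]),float(sys.argv[2])+10):
    M=((g<th)*255).astype(np.uint8)
    def model(p):
        H=p0[2]-.05
        m=hull(o,s,cyl(p[0]/1e3,p[1]/1e3,.01175,H,H),K,u0,v0,M.shape)
        m|=hull(o,s,cyl(p[2]/1e3,p[3]/1e3,.008,.2456,.2456)+cyl(p[2]/1e3,p[3]/1e3,.009,.2446,.19),K,u0,v0,M.shape); return m
    L=int((258-u0)*K);Rr=int((318-u0)*K);T=int((193-v0)*K)
    cost=lambda p:np.count_nonzero((model(p)!=M)[T:rows.stop,L:Rr])/1e3
    x0=np.array([-1.3,1.,-1.5,-.5]);r=minimize(cost,x0,method='Nelder-Mead',options=dict(initial_simplex=np.vstack([x0]+[x0+2*e for e in np.eye(4)])))
    print(th,r.x.round(2),r.fun,M[T:rows.stop,L:Rr].sum()/255e3,'rel',(r.x[:2]-r.x[2:]).round(2))
E
python3 fit2.py w6.pkl 150
```

```text
[[119 186 114 111 192 194 117 112 113 111]
 [116 192 193 191 193 193 197 130 112 113]
 [117 195 191 191 156  51  52 187 173 113]
 [120 192 192 192  95  61  74 133 194 180]
 [123 190 191 191 167  83  85 194 192 194]
 [122 190 190 190 191 124 184 197 193 195]
 [121 186 190 192  97 101 111 197 196 194]
 [120 188 189 191  97 102 110 184 194 196]
 [118 185 188 187  96 101 110 161 191 199]
 [119 181 187 160  95 101 111 135 192 194]]
140.0 [ 0.42  1.3  -3.25 -1.23] 11.146 50.042 rel [3.67 2.53]
150.0 [-0.82  1.5  -3.01 -1.25] 10.522 52.039 rel [2.19 2.75]
160.0 [-1.14  1.51 -2.84 -1.29] 9.852 54.064 rel [1.7 2.8]
```

```bash
cat > p.py <<'E'
import re
t=open('fit2.py').read()
t=t.replace("    L=int","    yy,xx=np.mgrid[:M.shape[0],:M.shape[1]]; cx=((xx+.5)/K+u0-190)*4;cyy=((yy+.5)/K+v0-160)*4\n    V=(cx>325)&(cx<452)&(cyy>132)&(cyy<370)&~((cx>405)&(cyy<150+(cx-420)*.8))\n    L=int")
t=t.replace("(model(p)!=M)[T:rows.stop,L:Rr]","(model(p)!=M)&V").replace("print(g[::42,::42])","")
open('fit2.py','w').write(t)
E
python3 p.py; python3 fit2.py w6.pkl 155
```

```text
145.0 [ 0.12  1.98 -3.11 -1.38] 2.938 51.027 rel [3.24 3.36]
155.0 [-0.06  1.5  -2.88 -1.24] 2.267 53.01 rel [2.82 2.74]
165.0 [-0.95  1.34 -2.6  -1.24] 1.559 55.202 rel [1.65 2.58]
```

```bash
python3 fit2.py w6.pkl 175
```

```text
165.0 [-0.95  1.34 -2.6  -1.24] 1.559 55.202 rel [1.65 2.58]
175.0 [-1.22  0.97 -2.37 -1.18] 0.974 57.725 rel [1.15 2.15]
185.0 [-1.07  0.68 -1.84 -1.06] 1.575 61.213 rel [0.76 1.74]
```

```bash
H="python3 -m handwheel"
$H '[[-1,0.045,0.076,0.6,0,0,0],[-1,0,0,0.8,0,0,0],[-1,0,0,0.6,0,0,0],[-1,0,0,0.1,0,0,0],[-1,0,0,0,0,0,0]]'
python3 - <<'E'
from h import *
import pickle
o=get_obs();s=snapshot('wrist');pickle.dump((o,s),open('w7.pkl','wb'))
todo(.5428,.158)
g=s['color'].max(2)
# coarse print around the foot/rim
R=Ro.from_euler('xyz',o['orientation'],degrees=True).as_matrix()
for p in [(0,0,.2456),(.008,0,.2456),(0,0,o['tool_pos'][2]-.05),(.01175,0,o['tool_pos'][2]-.05)]: print(wpix(o,s,R@np.array(p)+o['tool_pos']).round(1))
print(g[200:240:2,262:320:2])
E
```

```text
clock: 28.2
tool_pos: [0.5424, 0.1586, 0.3032]
orientation: [-180.0, -0.0, -104.3]
force: [-1.3, -0.2, -1.1]
opening: 0.024
gripper_force: 29.8
units xyz [ 0.021 -0.018  0.   ] turn z 0 pose [0.5425 0.1586 0.3036] [-1.7997e+02  2.0000e-02 -1.0432e+02]
[286.8 226.5]
[286.8 216.1]
[286.7 223.1]
[286.8 208.2]
[[116 115 115 115 114 114 113 113 113 114 114 114 113 113 112 112 113 113
  114 114 114 114 114 115 114 113 114 113 114]
 [115 115 114 114 114 114 114 114 114 113 114 113 113 113 114 113 114 114
  114 114 114 115 115 115 114 114 113 113 113]
 [115 115 115 114 114 115 114 114 114 114 113 113 113 113 113 113 114 115
  113 113 114 115 114 115 114 114 114 114 114]
 [117 115 115 114 114 114 114 114 113 113 113 114 113 114 113 114 114 114
  114 113 113 114 114 114 114 114 115 115 115]
 [116 116 115 114 114 113 114 114 114 114 113 113 113 113 114 114 114 114
  114 113 114 113 113 113 114 114 115 115 116]
 [118 116 115 115 115 114 114 114 113 113 112 109 110 112 114 118 114 113
  113 113 113 113 113 112 114 114 115 116 116]
 [140 116 116 115 115 114 113 112 106  99  88  84  84  89 119 155 
[... 928 characters left out ...]
 96 100  98  99 100 102 106 109 112 113 114 118
  126 181 202 202 202 193 188 140 139 116 117]
 [178 177 178 178 165 137 105  99  97  99 100 102 106 108 111 113 115 117
  137 196 202 202 202 200 199 192 181 119 116]
 [177 177 176 178 177 140 102  99  99  99 100 103 105 108 112 113 115 116
  158 205 202 202 200 200 199 200 196 140 122]
 [177 176 177 178 180 156 101  98  98  98 101 103 106 108 111 113 115 116
  170 205 201 201 199 198 199 199 200 194 174]
 [177 176 177 178 180 157 101  98  98  99 100 104 107 109 112 114 115 116
  167 203 199 199 199 197 198 199 199 202 198]
 [175 176 176 177 179 150 100  98  98 100 101 103 106 109 112 114 115 116
  156 202 198 199 200 199 199 200 200 201 201]]
```

The foot and socket now agree to about 0.5 mm, so I'll lower the post gently and watch the force.

```bash
H="python3 -m handwheel"
$H '[[-1,0.015,0,0.1,0,0,0],[-1,0,0,0.1,0,0,0],[-1,0,0,0.1,0,0,0],[-1,0,0,0,0,0,0]]'
$H '[[-1,0,0,0.06,0,0,0],[-1,0,0,0.06,0,0,0],[-1,0,0,0,0,0,0]]'
```

```text
clock: 28.75
tool_pos: [0.5421, 0.1581, 0.2954]
orientation: [180.0, -0.0, -104.3]
force: [-0.7, 1.0, -1.2]
opening: 0.0239
gripper_force: 29.8
clock: 29.12
tool_pos: [0.5421, 0.1581, 0.2925]
orientation: [180.0, -0.0, -104.3]
force: [1.3, 1.0, -1.1]
opening: 0.0243
gripper_force: 29.8
```

```bash
H="python3 -m handwheel"
$H '[[-1,0,0,0.08,0,0,0],[-1,0,0,0.08,0,0,0],[-1,0,0,0.08,0,0,0],[-1,0,0,0,0,0,0]]'
$H '[[-1,0,0,0.1,0,0,0],[-1,0,0,0.1,0,0,0],[-1,0,0,0.1,0,0,0],[-1,0,0,0,0,0,0]]'
```

```text
clock: 29.62
tool_pos: [0.5421, 0.1582, 0.2865]
orientation: [180.0, -0.0, -104.3]
force: [0.7, 0.5, -0.6]
opening: 0.0241
gripper_force: 29.8
clock: 30.12
tool_pos: [0.5421, 0.1582, 0.2789]
orientation: [180.0, -0.0, -104.3]
force: [-0.0, -0.2, -1.6]
opening: 0.024
gripper_force: 29.8
```

```bash
H="python3 -m handwheel"
$H '[[-1,0,0,0.1,0,0,0],[-1,0,0,0.1,0,0,0],[-1,0,0,0.1,0,0,0],[-1,0,0,0.1,0,0,0],[-1,0,0,0,0,0,0]]'
$H '[[-1,0,0,0.08,0,0,0],[-1,0,0,0.06,0,0,0],[-1,0,0,0,0,0,0]]'
$H '[[-1,0,0,0.04,0,0,0],[-1,0,0,0,0,0,0]]'
```

```text
clock: 30.75
tool_pos: [0.5421, 0.1581, 0.2689]
orientation: [180.0, -0.0, -104.3]
force: [-0.6, -0.6, -0.8]
opening: 0.0239
gripper_force: 29.8
clock: 31.12
tool_pos: [0.5421, 0.1581, 0.2655]
orientation: [180.0, -0.0, -104.3]
force: [-0.1, 0.7, -0.7]
opening: 0.0239
gripper_force: 29.8
clock: 31.38
tool_pos: [0.5421, 0.1582, 0.2646]
orientation: [180.0, -0.0, -104.3]
force: [-0.9, 0.6, -1.6]
opening: 0.0237
gripper_force: 29.8
```

```bash
H="python3 -m handwheel"
$H '[[-1,0,0,0.04,0,0,0],[-1,0,0,0,0,0,0]]'
$H '[[-1,0,0,0.04,0,0,0],[-1,0,0,0,0,0,0],[-1,0,0,0,0,0,0]]'
```

```text
clock: 31.62
tool_pos: [0.5421, 0.1582, 0.2636]
orientation: [180.0, -0.0, -104.3]
force: [-0.4, -0.8, -0.8]
opening: 0.0239
gripper_force: 29.8
clock: 32.0
tool_pos: [0.5422, 0.1582, 0.2628]
orientation: [-180.0, 0.0, -104.3]
force: [-0.4, -0.3, 1.7]
opening: 0.0233
gripper_force: 29.8
```

```bash
H="python3 -m handwheel"
$H '[[-1,0,0,0.02,0,0,0],[-1,0,0,0,0,0,0],[-1,0,0,0,0,0,0]]'
$H '[[-0.3,0,0,0,0,0,0],[-0.3,0,0,0,0,0,0],[0.3,0,0,0,0,0,0],[1,0,0,0,0,0,0],[1,0,0,0,0,0,0]]'
$H '[[1,0,0,0,0,0,0],[1,0,0,0,0,0,0],[1,0,0,0,0,0,0],[1,0,0,0,0,0,0],[1,0,0,0,0,0,0]]'
$H '[[1,0,0,-0.5,0,0,0],[1,0,0,-1,0,0,0],[1,0,0,-1,0,0,0],[1,0,0,-1,0,0,0],[1,0,0,-1,0,0,0]]'
$H '[[1,0,0,-1,0,0,0],[1,0,0,0,0,0,0],[1,0,0,0,0,0,0]]'
python3 - <<'E'
from h import *
import pickle
d={n:save(n,n+'9.png') for n in('scene','side','wrist')};pickle.dump(d,open('d9.pkl','wb'))
S,D=d['scene'][1],d['side'][1]
d0=pickle.load(open('d0.pkl','rb'))
def pix(s,X):
    p=np.array(s['R'])@X+s['t'];return s['fx']*p[0]/p[2]+s['cx'],s['fy']*p[1]/p[2]+s['cy']
for n in('scene','side'):
    for q in ([.544,.1603,.12],[.5705,.2675,.12]): print(n,np.round(pix(d[n][1],np.array(q)),1))
    df=np.abs(d[n][1]['color'].astype(int)-d0[n][1]['color']).max(2)
    m=cv2.morphologyEx((df>50).astype(np.uint8),cv2.MORPH_OPEN,np.ones((3,3)))
    k,l,st,c=cv2.connectedComponentsWithStats(m); print([(*c[i].round().astype(int).tolist(),int(st[i,4])) for i in range(1,k) if st[i,4]>40])
# dark head extents
for n,(u,v) in {'scene':(0,0)}.items(): pass
E
```

```text
clock: 32.38
tool_pos: [0.5422, 0.1582, 0.2623]
orientation: [-180.0, 0.0, -104.3]
force: [-0.6, -0.8, 2.5]
opening: 0.0243
gripper_force: 29.8
clock: 33.0
tool_pos: [0.5421, 0.1582, 0.2621]
orientation: [180.0, -0.0, -104.3]
force: [0.4, 0.5, 1.0]
opening: 0.055
gripper_force: 0.0
clock: 33.62
tool_pos: [0.5421, 0.1582, 0.2622]
orientation: [180.0, -0.0, -104.3]
force: [-0.7, 0.3, -0.8]
opening: 0.0877
gripper_force: 0.0
clock: 34.25
tool_pos: [0.542, 0.1581, 0.3766]
orientation: [-180.0, 0.0, -104.3]
force: [-0.4, -0.6, -0.9]
opening: 0.0874
gripper_force: 0.0
clock: 34.62
tool_pos: [0.5419, 0.158, 0.3998]
orientation: [180.0, 0.0, -104.3]
force: [-0.3, -0.0, -0.1]
opening: 0.088
gripper_force: 0.0
scene [304.3 169.2]
scene [333.1 154.6]
[(94, 7, 189), (23, 16, 201), (50, 16, 273), (276, 20, 256), (52, 44, 411), (22, 50, 195), (98, 39, 142), (253, 44, 134), (319, 65, 746), (89, 67, 110), (50, 76, 652), (121, 82, 345), (22, 79, 167), (298, 76, 80), (294, 84, 127), (320, 99, 247), (44, 110, 202), (23, 115, 151), (288, 117, 90), (125, 130, 368), (322, 119, 73), (323, 127, 59), (199, 167, 3352), (41, 136, 56), (304, 176, 205), (40, 208, 1262), (287, 271, 5342), (117, 269, 8413), (212, 308, 224)]
side [217.  173.9]
side [203.1 151.7]
[(223, 54, 265), (184, 92, 675), (214, 101, 90), (235, 117, 251), (186, 127, 140), (47, 298, 11148), (219, 186, 59), (246, 323, 13515), (350, 292, 524)]
```

Run:
```python
from h import *
import pickle
d=pickle.load(open('d9.pkl','rb'))
def pix(s,X):
    p=np.array(s['R'])@np.array(X)+s['t'];return np.array([s['fx']*p[0]/p[2]+s['cx'],s['fy']*p[1]/p[2]+s['cy']])
for n in('scene','side'):
    s=d[n][1];g=s['color'].max(2)
    for q in ([.544,.1603,.105],[.5708,.267,.105]):
        e=pix(s,q).round().astype(int);w=g[e[1]-14:e[1]+15,e[0]-12:e[0]+13]
        m=(w<75).astype(np.uint8);k,l,st,c=cv2.connectedComponentsWithStats(m);i=1+np.argmax(st[1:,4])
        print(n,'pred',pix(s,q).round(1),'blob',(c[i]+e-[12,14]).round(1),'box',st[i][:4]+[e[0]-12,e[1]-14,0,0],st[i][4])
o,s=d['wrist']
K=6;R=Ro.from_euler('xyz',o['orientation'],degrees=True).as_matrix()
uv=wpix(o,s,[.544,.1603,.105]).round().astype(int);u0,v0=uv-32
g=cv2.resize(s['color'][v0:v0+64,u0:u0+64],None,fx=K,fy=K,interpolation=cv2.INTER_CUBIC).max(2)
for th in(60,75,90):
    M=((g<th)*255).astype(np.uint8);k,l,st,c=cv2.connectedComponentsWithStats(M);i=1+np.argmax(st[1:,4]);M=((l==i)*255).astype(np.uint8)
    cost=lambda p:np.count_nonzero(hull(o,s,boxpts(p[0]/1e3,p[1]/1e3,p[2],.024,.024,p[3]/1e3-.03,p[3]/1e3),K,u0,v0,M.shape)!=M)/1e3
    x0=np.array([544,160,-14,120.]);r=minimize(cost,x0,method='Nelder-Mead',options=dict(initial_simplex=np.vstack([x0,x0+[3,0,0,0],x0+[0,3,0,0],x0+[0,0,8,0],x0+[0,0,0,4]])))
    print(th,r.x.round(2),r.fun,np.count_nonzero(M)/1e3,cv2.minAreaRect(cv2.findContours(M,0,2)[0][0])[1:])
print(g[::16,::16])
```

```text
scene pred [304.2 174.8] blob [303.7 177.1] box [297 167  14  23] 234
scene pred [332.8 160.2] blob [332.6 162.6] box [327 153  13  22] 202
side pred [217.8 179.6] blob [217.5 181.9] box [212 176  11  12] 85
side pred [204.1 157.2] blob [204.1 159.8] box [201 155   7  10] 29
60 [561.08 203.92 -19.25 -69.79] 8.883 13.68 ((199.64007568359375, 156.228759765625), 88.85424041748047)
75 [545.25 165.42 -14.73  99.21] 1.843 31.53 ((220.0, 162.0), 90.0)
90 [543.99 160.21 -16.79 116.05] 5.09 35.768 ((166.99996948242188, 261.99993896484375), -0.0)
[[103 101  99  99  99  99  97  97  96  97  97  98 104 168 170 171 171 169
  158 108 115 141 156 190]
 [101 106 101  98  99 100  98  97  96  98  97  98  96 161 171 172 170 168
  167 164 169 169 170 190]
 [100 118 127 100  99  99  99  97  96  97  97  96  95 128 171 172 170 168
  167 167 169 171 171 190]
 [101 118 166 137  98  98  98  99  98  97  88  82  84  86 141 168 171 168
  167 168 168 170 170 193]
 [103 115 169 163 104  99  99  99  98  87  84  85  89  93  98 122 169 168
  168 168 169 169 169 201]
 [103 117 168 168 163 148 154 127 131  72  86  84  8
[... 1167 characters left out ...]
05 142 150 153 163 167 137  60  62  63  64 107  92  61  64  66  67
  153 169 171 174 174 204]
 [104 104 144 161 165 167 167 138  61  62  63  67 171 147  62  63  66  67
  154 170 171 174 175 206]
 [104 104 152 167 165 167 166 160 139 140 134 141 172 166 133 132 133 132
  167 169 171 172 172 203]
 [105 104 153 166 165 168 170 168 168 170 170 170 170 171 171 171 171 169
  168 168 171 170 172 185]
 [105 104 150 165 164 166 169 167 168 168 169 169 169 170 170 171 170 169
  170 171 170 170 172 177]
 [104 103 148 165 163 164 166 167 168 168 168 169 170 171 170 169 170 169
  170 171 171 170 172 179]
 [105 103 148 165 164 165 166 166 168 168 169 169 169 170 171 170 171 167
  169 170 172 171 172 181]]
```

Both heads sit the same 2.3 to 2.6 px from their predicted positions in each view, so they are level. The slot runs straight along the tool axis. The before/after pictures show no change at the stand or the loose objects.

```bash
python3 -c "
from plant import *
print(close_job())"
```

```text
the job is handed in; nothing more can be done
None
```

The job is handed in at about 35 s: the rod felt a 32 mm deep socket and is back in its stand, and the middle-sized post (B) was lowered gently home and released, its head level with the fixed one and its slot in line as far as the cameras show.

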